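# Fit the pouring heads to the candle pouring bar

## Task

Set up the pouring bar for the next batch of candles: swing the keeper strap up and back out of the way, slide every pouring head onto the dovetail rail from its open end, bring each one's spout over the middle of a glass of its own and turn its clamp knob fully tight. When all heads are clamped, swing the keeper shut again over the rail's end until it rests in its catch; leave the jug, the tin and the tape where they stand.

Things in the scene. Friction and masses are not known exactly. Their poses are not given: they have to be found in the camera images.
- bar: pouring bar, a fixed stand: grey base plate 225 x 300 mm (top 14 mm above the table), two columns, and a beam with a level dovetail rail on its front. Origin on the table below the rail's flat front face (the plane x = 0), between the ends; +y along the rail toward its OPEN end (left, seen from the robot), +x from its front (glasses) to its back, z up. A stop closes the rail at y = -132 mm.
- rail_end (a point): centre of the rail's front face at its open end: y = 152 mm, 141 mm above the table, axes as the bar's. The rail is 43 mm high at its front face and narrows to 30 mm at 14 mm behind it (undercut above and below); its last 18 mm taper as a lead-in. The beam behind it (x = 20 to 54 mm) is 36 mm high.
- keeper (a joint): keeper strap at the rail's open end, hinged at the back of the beam (rad): 0 = shut, lying level over the beam in its fork-shaped catch with its nose in front of the rail, so that no head can pass; at first shut or ajar; 1.57 = upright; beyond = leaning back, open (stop 2.1). The hinge rubs (0.12 N m) and holds the strap wherever it is left, so swing it all the way down.
- keeper_hinge (a point): middle of the keeper's hinge line, which is parallel to the rail: 64 mm behind the rail's front face, 140 mm from the bar's origin toward the open end, 169 mm above the table. Axes as the bar's.
- keeper_tab (a point): middle of the upper face of the black thumb tab (26 x 20 x 8 mm) at the strap's free end, 98 mm from the hinge line. The strap is 16 mm wide (along the rail) and 6 mm thick. Shut, the tab juts 21 to 47 mm out in front of the rail's face, 174 mm above the table.
- bar_glass0 (a point): centre of the mouth of a clear glass (63 mm wide, rim 100 mm above the table) fixed on the base, 112 mm in front of the rail's face and 92 mm from the bar origin toward the closed end.
- bar_glass1 (a point): centre of the mouth of a clear glass (63 mm wide, rim 100 mm above the table) fixed on the base, 112 mm in front of the rail's face and level with the bar origin.
- bar_glass2 (a point): centre of the mouth of a clear glass (63 mm wide, rim 100 mm above the table) fixed on the base, 112 mm in front of the rail's face and 92 mm from the bar origin toward the open end.
- head0: pouring head (may be absent; all alike), 0.4 kg, 160 mm long (x), 60 mm wide (y), 70 mm high plus knob, upright on the table at first. Origin on its underside below the middle of its web; z up. Grip it across the web: a plate 12 mm thick (y), free from x = -22 to +38 mm, 24 to 70 mm above the underside. At -x a steel hopper 61 mm wide; at +x the carriage: block x = 38 to 52 mm, then two jaws.
- head0_spout (a point): centre of that head's spout mouth, 60 mm from its origin along -x, on the underside. The jaws' opening is centred 52 mm from the origin along +x, 35 mm above the underside; on the rail it is centred on it, head axes parallel to the bar's (underside 106 mm above the table). Play 1.7 mm square to each flank (2 mm up or down, 3 mm to the front): released, it hangs 2 mm low. Jaws reach x = 68 mm.
- head0_knobtop (a point): point on the vertical axis of that head's clamp knob at the height to grip: 50 mm from the head's origin along +x, 88 mm above its underside. The knob's grip is a black bar 44 mm long, 12 mm thick, from 77 to 99 mm above the underside; it lies along the head's x axis when the knob reads 0 and turns with it.
- head0_knob (a joint): clamp knob (rad) on top of that head: 0 = loose; turns clockwise seen from above to 1.4 = tight (a stop). It drives a cam pad onto the rail's upper flank, bites from about 1.1 and stays where it is left (friction 0.1 N m). Leave it loose (below 0.4) until the head is in place: turned further in, the pad sticks out and fouls the rail.
- head1: pouring head (may be absent; all alike), 0.4 kg, 160 mm long (x), 60 mm wide (y), 70 mm high plus knob, upright on the table at first. Origin on its underside below the middle of its web; z up. Grip it across the web: a plate 12 mm thick (y), free from x = -22 to +38 mm, 24 to 70 mm above the underside. At -x a steel hopper 61 mm wide; at +x the carriage: block x = 38 to 52 mm, then two jaws.
- head1_spout (a point): centre of that head's spout mouth, 60 mm from its origin along -x, on the underside. The jaws' opening is centred 52 mm from the origin along +x, 35 mm above the underside; on the rail it is centred on it, head axes parallel to the bar's (underside 106 mm above the table). Play 1.7 mm square to each flank (2 mm up or down, 3 mm to the front): released, it hangs 2 mm low. Jaws reach x = 68 mm.
- head1_knobtop (a point): point on the vertical axis of that head's clamp knob at the height to grip: 50 mm from the head's origin along +x, 88 mm above its underside. The knob's grip is a black bar 44 mm long, 12 mm thick, from 77 to 99 mm above the underside; it lies along the head's x axis when the knob reads 0 and turns with it.
- head1_knob (a joint): clamp knob (rad) on top of that head: 0 = loose; turns clockwise seen from above to 1.4 = tight (a stop). It drives a cam pad onto the rail's upper flank, bites from about 1.1 and stays where it is left (friction 0.1 N m). Leave it loose (below 0.4) until the head is in place: turned further in, the pad sticks out and fouls the rail.
- head2: pouring head (may be absent; all alike), 0.4 kg, 160 mm long (x), 60 mm wide (y), 70 mm high plus knob, upright on the table at first. Origin on its underside below the middle of its web; z up. Grip it across the web: a plate 12 mm thick (y), free from x = -22 to +38 mm, 24 to 70 mm above the underside. At -x a steel hopper 61 mm wide; at +x the carriage: block x = 38 to 52 mm, then two jaws.
- head2_spout (a point): centre of that head's spout mouth, 60 mm from its origin along -x, on the underside. The jaws' opening is centred 52 mm from the origin along +x, 35 mm above the underside; on the rail it is centred on it, head axes parallel to the bar's (underside 106 mm above the table). Play 1.7 mm square to each flank (2 mm up or down, 3 mm to the front): released, it hangs 2 mm low. Jaws reach x = 68 mm.
- head2_knobtop (a point): point on the vertical axis of that head's clamp knob at the height to grip: 50 mm from the head's origin along +x, 88 mm above its underside. The knob's grip is a black bar 44 mm long, 12 mm thick, from 77 to 99 mm above the underside; it lies along the head's x axis when the knob reads 0 and turns with it.
- head2_knob (a joint): clamp knob (rad) on top of that head: 0 = loose; turns clockwise seen from above to 1.4 = tight (a stop). It drives a cam pad onto the rail's upper flank, bites from about 1.1 and stays where it is left (friction 0.1 N m). Leave it loose (below 0.4) until the head is in place: turned further in, the pad sticks out and fouls the rail.
- jug: white pouring jug, 144 x 153 x 141 mm; leave alone. Origin at its underside.
- tin: green wick tin, 96 x 134 x 46 mm; leave alone. Origin at its underside.
- tape: roll of tape, 96 mm wide, 25 mm high; leave alone. Origin at its underside.

How it is judged:
On the way, in this order (a step that is already met when the one before it is completed fails the run):
1. the keeper strap is swung up from the rail's open end (value of joint keeper above 0.9 rad), for 0.2 s.
2. every head is on the rail, its spout over a glass of its own, and its knob is tight ((horizontal distance between head0_spout and bar_glass0 below 0.012 m or horizontal distance between head0_spout and bar_glass1 below 0.012 m or horizontal distance between head0_spout and bar_glass2 below 0.012 m) and z of head0 in the frame of bar between 0.097 and 0.115 m and angle between the y axis of each of head0, head1, head2 and the y axis of bar, either way round below 0.12 rad and angle between each of head0, head1, head2's own z axis and vertical below 0.12 rad and value of joint each of head0_knob, head1_knob, head2_knob above 1.2 rad and (horizontal distance between head1_spout and bar_glass0 below 0.012 m or horizontal distance between head1_spout and bar_glass1 below 0.012 m or horizontal distance between head1_spout and bar_glass2 below 0.012 m) and z of head1 in the frame of bar between 0.097 and 0.115 m and (horizontal distance between head2_spout and bar_glass0 below 0.012 m or horizontal distance between head2_spout and bar_glass1 below 0.012 m or horizontal distance between head2_spout and bar_glass2 below 0.012 m) and z of head2 in the frame of bar between 0.097 and 0.115 m), for 0.2 s.
3. the keeper strap is shut in its catch (value of joint keeper below 0.08 rad), for 0.2 s.
At the end, for the whole second after the job is handed in: Each head present hangs on the rail upright (within 0.12 rad, underside 97 to 115 mm above the table), its spout within 12 mm of the middle of a glass, its knob turned past 1.2 rad, at rest; the keeper strap within 0.08 rad of shut (all of step 2 and value of joint keeper below 0.08 rad and linear speed of each of head0, head1, head2 below 0.02 m/s); the robot touches nothing.
It fails at once if the jug is moved more than 40 mm (distance of jug from where it was at the start of the episode above 0.04 m).
It fails at once if the tin is moved more than 40 mm (distance of tin from where it was at the start of the episode above 0.04 m).
It fails at once if the tape is moved more than 40 mm (distance of tape from where it was at the start of the episode above 0.04 m).
Of head0, head1, head2 only 2 to 3 are there at a start; the rules pass over those that are not, and their reading is None.
At some moment in a run one of head0, head1, head2 may be knocked a few centimetres aside while the robot is not near it.
Once in a run the grip may slacken for a moment while it holds something.
It also fails if it takes over 210 s, if anything falls off the work surface, if the arm or the gripper's body presses on something with over 40 N, if the wrist force passes 120 N, or if a joint passes its speed limit or range.

## Robot

A 6-joint arm with a two-finger parallel gripper is mounted at the origin on a cart in front of the work surface, level with it; the furniture and walls round the work are solid. World frame = base frame: x ahead of the robot, y to its left, z up, the work surface at z = 0. Lengths are in m, angles in rad, forces in N, time in s.
With the tool pointing down it reaches from about 0.25 to 0.775 m from the base axis. Payload 8.9 kg.
Tool frame: the origin (TCP) lies midway between the tips of the shut fingers; the grasp point (between the pads) lies 19 mm behind it (ctrl.grip_point_offset is the distance from the TCP to the grasp point, in m); z points along the fingers, y is the line along which they close (so a half turn about z gives the same grasp; the last joint's range is limited). The gripper opens to 85 mm and grips with 20 to 120 N. Pads are 22 mm wide; open, the fingers measure 114 mm over their backs; the gripper's body (76 mm by 85 mm) begins 54 mm behind the grasp point. The pads swing forward as they close: fully open they stand 13 mm farther back than shut.
Start: joints at [0.972, 0.291, -0.153, 1.127, 0, 1.431], TCP at [0.233, 0.47, 0.231] pointing down, gripper open.
Joint ranges: [-2.52, 2.52], [-0.91, 1.74], [-1.3, 1.37], [-1.96, 2.02], [-1.52, 1.47], [-3.14, 3.14]. Speed limits (rad/s): [2.22, 2.22, 2.79, 3.14, 3.14, 3.14].

## Interface

Orientations are given as a rotation vector (axis times angle).
In Python, from plant import ctrl, effector, kin, grab_frame gives the robot as it stands. Calls block until the motion is done:
- ctrl.move_to(position, orientation): joint-space move of the TCP to a pose.
- ctrl.move_l(position, velocity=0.15, attitude=None, contact_N=None): straight line of the TCP; attitude=None keeps the orientation; velocity is the mean speed in m/s. With contact_N (N) it stops when the force on the tool has changed by that much, and returns True; else False.
- ctrl.goto_joints(angles): joint-space move.
- effector.gripper_to(opening): opening from 0.0 (shut) to 1.0 (fully open); the grip force is fixed at half the most; returns when the fingers have stopped.
- ctrl.sleep(seconds).
- kin.ik(position, orientation): joint angles nearest the present ones, or None.
- grab_frame(name): name is "scene" or "top" or "wrist"; returns a dict with "pixels" (400x640x3 uint8, red, green, blue), "z_map" (400x640 float32, m along the optical axis (not along the pixel's ray), 0 where there is no reading), "mtx" (3x3 intrinsics, pixels), "cam_to_world" (4x4, takes a point from camera to world coordinates). Camera axes: x right, y up, looking along -z (the intrinsics and any distortion apply to the point x, -y, -z); pixel columns grow to the right and rows downward; lengths in m; the calibration is good to about 2 mm. A picture is of the moment at which its call begins.
A pose or a line that the arm cannot do raises ctrl.PlanningError and nothing moves.
- ctrl.finish_job(): hands the job in; it is judged then, once.
Readings, each from a call of its own:
- ctrl.current_t(): time.
- ctrl.current_q(): joint angles.
- ctrl.current_dq(): joint speeds.
- ctrl.current_joint_efforts(): joint torques, N m.
- ctrl.current_position(): TCP position.
- ctrl.current_ee_rot(): TCP orientation.
- ctrl.current_force(): force on the tool from outside, world axes, zero at the start.
- ctrl.current_torque(): the same for the moment, N m.
- ctrl.current_gripper_width(): opening from 0.0 (shut) to 1.0 (fully open).
- ctrl.current_grasp_force(): force on a finger pad.
Only numpy, scipy, OpenCV 4.12 (cv2) and the standard library are available. Lean on these libraries where they do the work, as an engineer would, in place of code of your own. Each camera call takes 0.05 s, during which the arm holds its last target. There are 200 camera calls.

## Working session

There is one attempt and no reset: what is moved stays moved. The work goes in short steps, each a Python script; the robot and the scene stay as the last script left them, time stands still between calls to the robot, and variables do not carry over. Pictures are saved under pics/ and viewed, at most 14 in all, crops included, and the job is handed in when it is done.

```bash
ls; mkdir -p pics; python3 - <<'E'
from plant import ctrl, effector, kin, grab_frame
import cv2,numpy as np
for n in ("scene","top"):
    f=grab_frame(n); cv2.imwrite(f"pics/{n}0.png",f["pixels"][:,:,::-1]); print(n,np.round(f["mtx"],1).tolist(),np.round(f["cam_to_world"],3).tolist(),(f["z_map"]>0).mean()); np.savez(f"{n}0.npz",**f)
    print(f.keys())
print(ctrl.current_t(),ctrl.current_position(),ctrl.current_ee_rot(),ctrl.grip_point_offset)
E
```

```text
pics
scene [[397.7, 0.0, 310.8], [0.0, 397.7, 198.3], [0.0, 0.0, 1.0]] [[0.551, 0.56, -0.619, -0.348], [-0.835, 0.354, -0.422, -0.625], [-0.017, 0.749, 0.662, 1.15], [0.0, 0.0, 0.0, 1.0]] 0.99615625
dict_keys(['pixels', 'z_map', 'mtx', 'cam_to_world'])
top [[396.6, 0.0, 322.4], [0.0, 396.6, 202.7], [0.0, 0.0, 1.0]] [[-0.024, 0.993, -0.115, 0.429], [-0.999, -0.021, 0.023, 0.024], [0.021, 0.116, 0.993, 1.546], [0.0, 0.0, 0.0, 1.0]] 0.99615234375
dict_keys(['pixels', 'z_map', 'mtx', 'cam_to_world'])
0.1 [0.23276126 0.47016758 0.23081375] [-7.15761219e-01 -3.05852723e+00  1.65044832e-03] 0.0187
```

View pics/scene0.png

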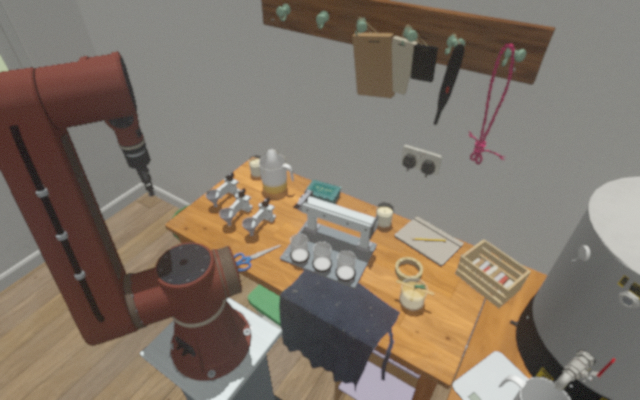

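View pics/top0.png

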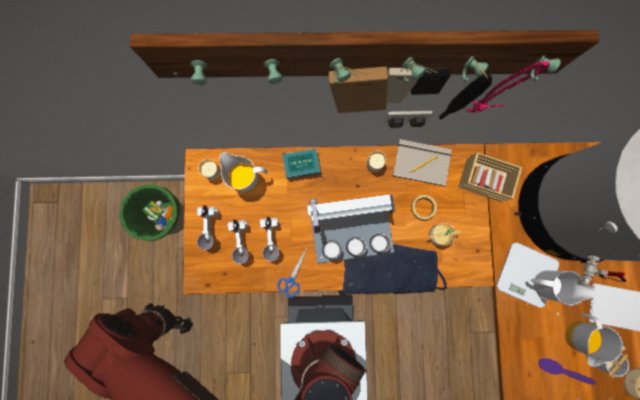

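```bash
cat > geo.py <<'E'
import numpy as np,cv2
def cloud(f):
    z=f["z_map"];K=f["mtx"];T=f["cam_to_world"]
    v,u=np.mgrid[:z.shape[0],:z.shape[1]]
    P=np.stack([(u-K[0,2])/K[0,0]*z,-(v-K[1,2])/K[1,1]*z,-z],-1)
    return P@T[:3,:3].T+T[:3,3]
def ray(f,u,v,h):
    K=f["mtx"];T=f["cam_to_world"]
    d=T[:3,:3]@np.array([(u-K[0,2])/K[0,0],-(v-K[1,2])/K[1,1],-1]);o=T[:3,3]
    return o+d*(h-o[2])/d[2]
def proj(f,p):
    T=f["cam_to_world"];c=T[:3,:3].T@(np.asarray(p)-T[:3,3]);K=f["mtx"]
    return K[0,0]*c[0]/-c[2]+K[0,2],K[1,1]*c[1]/c[2]+K[1,2]
E
python3 - <<'E'
from geo import *
f=dict(np.load("top0.npz"));c=cloud(f);H=c[...,2]
im=f["pixels"][:,:,::-1]
cv2.imwrite("pics/topc.png",cv2.resize(im[150:290,190:400],None,fx=3.8,fy=3.8,interpolation=cv2.INTER_CUBIC))
r=np.zeros((400,640),bool);r[150:290,295:410]=1
tab=np.zeros((400,640),bool);tab[270:285,200:270]=1
print("table z",np.median(H[tab]))
for nm,m in(("beam",r&(H>.145)&(H<.168)),("base",r&(H>.008)&(H<.02)),("hi",r&(H>.168))):
    p=c[m];print(nm,m.sum(),p.mean(0).round(3),p.min(0).round(3),p.max(0).round(3)); print(cv2.minAreaRect(p[:,:2].astype(np.float32)*1000))
p=c[r&(H>.168)];print(p[np.argsort(p[:,0])].round(3))
L=np.zeros((400,640),np.uint8);L[190:280,190:290]=1
n,lab,st,ce=cv2.connectedComponentsWithStats(((H>.02)&(L>0)).astype(np.uint8))
for i in range(1,n):
    if st[i,4]>50:
        p=c[lab==i];print(st[i],p[:,2].max().round(3),cv2.minAreaRect(p[:,:2].astype(np.float32)*1000))
        k=p[(p[:,2]>.08)];print(" knob",len(k),k.mean(0).round(4),cv2.minAreaRect(k[:,:2].astype(np.float32)*1000))
E
```

```text
table z -0.00029209325136236863
beam 1195 [ 0.574 -0.114  0.16 ] [ 0.533 -0.253  0.146] [0.615 0.042 0.168]
((573.8807373046875, -104.53590393066406), (62.696170806884766, 295.30804443359375), 4.829161167144775)
base 3588 [ 0.49  -0.158  0.014] [ 0.27  -0.362  0.008] [0.813 0.099 0.02 ]
((546.693359375, -130.4287872314453), (442.35052490234375, 546.7999267578125), 87.72230529785156)
hi 294 [ 0.528 -0.024  0.456] [ 0.429 -0.259  0.168] [0.614 0.038 1.546]
((528.61376953125, -115.07929992675781), (174.05221557617188, 293.3559265136719), 4.921231269836426)
[[ 0.429  0.024  1.546]
 [ 0.429  0.024  1.546]
 [ 0.429  0.024  1.546]
 [ 0.429  0.024  1.546]
 [ 0.429  0.024  1.546]
 [ 0.429  0.024  1.546]
 [ 0.429  0.024  1.546]
 [ 0.429  0.024  1.546]
 [ 0.429  0.024  1.546]
 [ 0.429  0.024  1.546]
 [ 0.429  0.024  1.546]
 [ 0.429  0.024  1.546]
 [ 0.429  0.024  1.546]
 [ 0.429  0.024  1.546]
 [ 0.429  0.024  1.546]
 [ 0.429  0.024  1.546]
 [ 0.429  0.024  1.546]
 [ 0.429  0.024  1.546]
 [ 0.429  0.024  1.546]
 [ 0.429  0.024  1.546]
 [ 0.429  0.024  1.546]
 [ 0.429  0.024  1.546]
 [ 0.429  0.
[... 6590 characters left out ...]
.1161804199219, 161.32931518554688), 88.68611145019531)
 knob 61 [0.5661 0.3903 0.2132] ((496.34527587890625, 232.423828125), (436.609375, 42.20512008666992), 66.68575286865234)
[260 217  19  44 431] 1.546 ((484.27044677734375, 133.4886474609375), (158.7023162841797, 187.6117706298828), 13.664449691772461)
 knob 50 [0.5216 0.1783 0.2118] ((476.02105712890625, 117.94957733154297), (207.32110595703125, 36.7838134765625), 53.609127044677734)
[228 219  21  45 464] 1.546 ((483.9681701660156, 185.45303344726562), (161.14309692382812, 301.2834777832031), 9.486153602600098)
 knob 48 [0.5197 0.2979 0.1562] ((470.0545654296875, 176.36891174316406), (313.87109375, 38.51097106933594), 68.07752990722656)
```

View pics/topc.png

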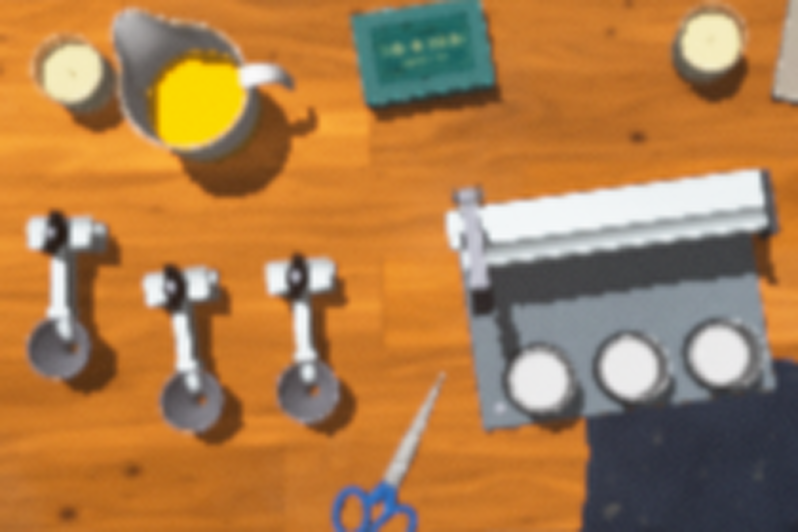

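```bash
cat > rb.py <<'E'
from plant import ctrl, effector, kin, grab_frame
from geo import *
from scipy.spatial.transform import Rotation as R
def ori(yaw,flip=False):
    return (R.from_euler('z',yaw)*(R.from_rotvec([np.pi,0,0]) if flip else R.from_rotvec([0,np.pi,0]))).as_rotvec()
def snap(n,cam="wrist",png=True):
    f=grab_frame(cam);np.savez(n+".npz",**f)
    if png: cv2.imwrite(f"pics/{n}.png",f["pixels"][:,:,::-1])
    return f
E
python3 - <<'E'
from rb import *
for p in([.44,.27,.42],[.45,-.08,.42]):
  for fl in(0,1): 
    q=kin.ik(p,ori(.1,fl)); print(fl,None if q is None else np.round(q,2))
ctrl.move_to([.40,.27,.42],ori(.1));f=snap("w_heads");print(f["cam_to_world"].round(3),f["mtx"][0,0])
ctrl.move_to([.45,-.08,.42],ori(.1));snap("w_bar");print(ctrl.current_t())
E
```

```text
0 [0.41 0.25 0.28 1.6  0.   0.31]
1 [ 0.41  0.25  0.28  1.6  -0.   -2.83]
0 [-0.34  0.13  0.13  1.57  0.   -0.44]
1 [-0.34  0.13  0.13  1.57 -0.    2.71]
[[-0.098 -0.957 -0.273  0.33 ]
 [ 0.995 -0.095 -0.025  0.263]
 [-0.002 -0.274  0.962  0.563]
 [ 0.     0.     0.     1.   ]] 352.10139291559125
2.75
```

```bash
python3 -c "
import cv2,numpy as np
a=cv2.imread('pics/w_heads.png');b=cv2.imread('pics/w_bar.png')
cv2.imwrite('pics/wc.png',cv2.resize(np.vstack([a[:, :],b]),(480,600)))"
```

```text
(no output)
```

View pics/w_heads.png

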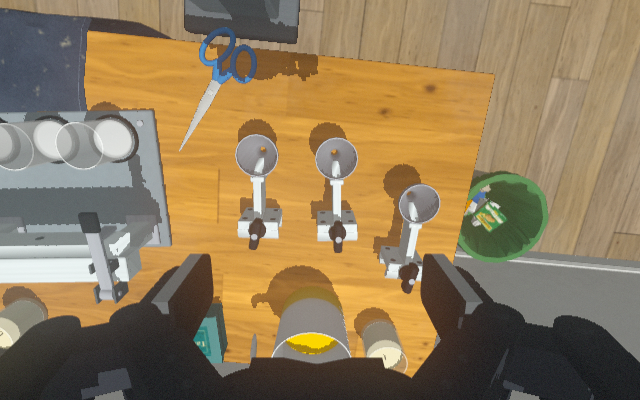

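View pics/w_bar.png

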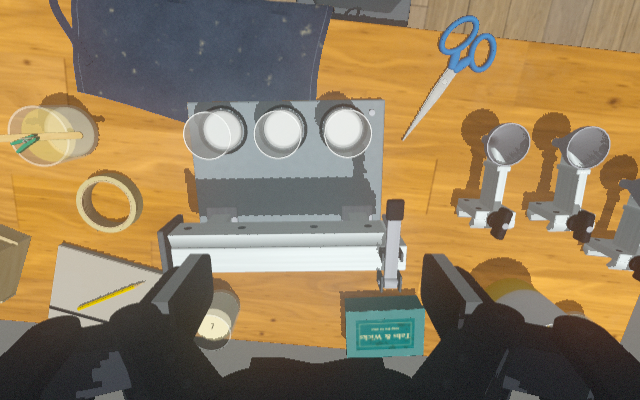

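```bash
cat > heads.py <<'E'
from rb import *
def circ(f,h,dia,roi=None):
    g=cv2.cvtColor(f["pixels"],cv2.COLOR_RGB2GRAY);K=f["mtx"]
    d=f["cam_to_world"];z=(d[2,3]-h)/d[2,2];r=K[0,0]*dia/2/z
    c=cv2.HoughCircles(cv2.resize(g,None,fx=3,fy=3,interpolation=cv2.INTER_CUBIC),cv2.HOUGH_GRADIENT_ALT,1.5,int(2*r),param1=150,param2=.6,minRadius=int(2.5*r),maxRadius=int(3.5*r))
    return [] if c is None else [((u-1)/3,(v-1)/3,q/3) for u,v,q in c[0]]
def heads(f,reg=(.3,.62,.08,.46)):
    """list of head poses (x,y,yaw,knob) from hopper rim ring and knob top"""
    c=cloud(f);H=c[...,2];px=f["pixels"].max(2)
    m=(H>.045)&(H<.11)&(c[...,0]>reg[0])&(c[...,0]<reg[1])&(c[...,1]>reg[2])&(c[...,1]<reg[3])
    n,lab,st,_=cv2.connectedComponentsWithStats(m.astype(np.uint8));out=[]
    for i in range(1,n):
        if st[i,4]<250: continue
        p=c[lab==i]; k=p[p[:,2]>.086]
        if len(k)<15 or np.ptp(p[:,0])>.22: continue
        kt=k[k[:,2]>np.percentile(k[:,2],30)]
        rect=cv2.minAreaRect(kt[:,:2].astype(np.float32)*1000)
        (kx,ky)=np.array(rect[0])/1000
        u,v,w=cv2.boxPoints(rect)[:3];e=(v-u) if np.linalg.norm(v-u)>np.linalg.norm(w-v) else w-v
        kang=np.arctan(e[1]/e[0])
        # hopper: rim ring z>.06, >80 mm from knob
        hp=p[(p[:,2]>.06)&(p[:,2]<.08)&(np.hypot(p[:,0]-kx,p[:,1]-ky)>.082)]
        (hx,hy),hr=cv2.minEnclosingCircle(hp[:,:2].astype(np.float32)*1000)
        hx/=1000;hy/=1000
        yaw=np.arctan2(ky-hy,kx-hx);L=np.hypot(ky-hy,kx-hx)
        o=np.array([hx,hy])+.06*np.array([np.cos(yaw),np.sin(yaw)])
        out.append(dict(o=o.round(4),yaw=round(float(yaw),3),L=round(float(L),4),r=round(hr,1),knob=round(float(yaw-kang),2),ks=np.round(rect[1],0),ztop=round(float(np.percentile(k[:,2],90)),3)))
    return sorted(out,key=lambda d:d["o"][1])
E
python3 - <<'E'
from heads import *
f=dict(np.load("w_heads.npz"))
for h in heads(f): print(h)
for u,v,r in circ(f,.07,.061): print("hop",u,v,r,ray(f,u,v,.07).round(4))
f=dict(np.load("w_heads.npz"))
f=dict(np.load("w_bar.npz"))
for h in heads(f): print(h)
for u,v,r in circ(f,.07,.061): print("hop",u,v,r,ray(f,u,v,.07).round(4))
g=[]
for u,v,r in circ(f,.1,.063): print("rim",u,v,r,ray(f,u,v,.1).round(4))
# rail: white, front top edge; points cloud between z .15 and .165
c=cloud(f);H=c[...,2]
m=(H>.153)&(H<.166)&(c[...,1]<0)&(c[...,1]>-.24)&(c[...,0]>.45)&(c[...,0]<.66)
p=c[m];print(len(p),cv2.minAreaRect(p[:,:2].astype(np.float32)*1000))
for y in np.arange(-.24,.0,.03):
    s=p[abs(p[:,1]-y)<.006]; print(round(y,3),np.percentile(s[:,0],[0,2,98,100]).round(4))
k=c[(H>.166)&(abs(c[...,1]-.015)<.03)&(c[...,0]<.53)&(c[...,0]>.46)];print("tab",len(k),k.mean(0).round(4),k.min(0).round(4),k.max(0).round(4))
E
```

```text
{'o': array([0.4781, 0.19  ]), 'yaw': 0.07, 'L': 0.1102, 'r': 30.3, 'knob': 0.19, 'ks': array([11., 42.]), 'ztop': 0.101}
{'o': array([0.4713, 0.3056]), 'yaw': 0.121, 'L': 0.1096, 'r': 30.4, 'knob': 0.05, 'ks': array([42., 11.]), 'ztop': 0.101}
{'o': array([0.5263, 0.4267]), 'yaw': -0.005, 'L': 0.1091, 'r': 30.7, 'knob': 0.16, 'ks': array([12., 43.]), 'ztop': 0.1}
hop 335.16666 157.66667 20.656958 [0.4107 0.2968 0.07  ]
hop 255.66667 154.16667 20.604181 [0.4168 0.1849 0.07  ]
hop 418.16666 203.66667 20.02253 [0.4661 0.4253 0.07  ]
hop 113.166664 139.16667 22.228203 [ 0.4154 -0.0137  0.07  ]
hop 54.666668 136.16667 21.561516 [ 0.4192 -0.0944  0.07  ]
hop 113.166664 139.16667 18.660707 [ 0.4154 -0.0137  0.07  ]
hop 78.666664 141.66667 22.341448 [ 0.4236 -0.0619  0.07  ]
hop 12.666667 146.66667 22.670877 [ 0.4398 -0.1546  0.07  ]
hop 54.666668 136.16667 18.418463 [ 0.4192 -0.0944  0.07  ]
{'o': array([0.4782, 0.1893]), 'yaw': 0.063, 'L': 0.11, 'r': 30.9, 'knob': 0.18, 'ks': array([12., 43.]), 'ztop': 0.1}
{'o': array([0.4713, 0.3049]), 'yaw': 0.117, 'L': 0.11, 'r': 31.2, 'knob': 0.05, '
[... 937 characters left out ...]
41.16667 24.195602 [ 0.4729 -0.4354  0.1   ]
rim 106.166664 204.16667 23.769264 [ 0.5523 -0.3613  0.1   ]
rim 211.16667 329.16666 20.721493 [ 0.7393 -0.2136  0.1   ]
rim 222.16667 127.666664 20.205212 [ 0.4323 -0.2048  0.1   ]
7411 ((572.0298461914062, -119.28385162353516), (55.341583251953125, 246.12937927246094), 6.519991874694824)
-0.24 [0.5579 0.5583 0.5993 0.6028]
-0.21 [0.5545 0.5548 0.5815 0.582 ]
-0.18 [0.5514 0.5517 0.6043 0.6059]
-0.15 [0.5473 0.548  0.6011 0.6024]
-0.12 [0.5443 0.5448 0.5973 0.5999]
-0.09 [0.5411 0.5415 0.5938 0.5946]
-0.06 [0.5373 0.5378 0.5909 0.5921]
-0.03 [0.534  0.5345 0.5877 0.5893]
tab 614 [0.5044 0.0149 0.1811] [0.4826 0.0036 0.1678] [0.5295 0.0258 0.1855]
```

```bash
python3 - <<'E'
from heads import *
f=dict(np.load("w_bar.npz"));c=cloud(f);H=c[...,2]
yaw=.1135;ex=np.array([np.cos(yaw),np.sin(yaw)]);ey=np.array([-ex[1],ex[0]])
X=c[...,:2]@ex;Y=c[...,:2]@ey
reg=(abs(X-.54)<.12)&(Y>-.4)&(Y<.2)
m=(H>.153)&(H<.166)&reg&(X>.48)
front=[np.percentile(X[m&(abs(Y-y)<.01)],1) for y in(-.26,-.2,-.15,-.1,-.05)];print("front",np.round(front,4))
x0=np.median(front)
r=m&(X<x0+.012);print("rail Y",np.percentile(Y[r],[0,.3,99.7,100]).round(4))
b=m&(X>x0+.022)&(X<x0+.05);print("beam Y",np.percentile(Y[b],[0,.3,99.7,100]).round(4))
s=(H>.17)&reg&(Y>-.1)&(X<x0+.05)&(X>x0-.06);print("strap",s.sum(),(X[s].min()-x0).round(4),np.percentile(Y[s&(X>x0-.015)],[1,50,99]).round(4),"tab",np.percentile(Y[s&(X<x0-.025)],[1,50,99]).round(4))
for d in(-.03,-.015,0,.015,.03): 
    q=s&(abs(X-x0-d)<.004);print(d,np.median(H[q]).round(4),np.median(Y[q]).round(4))
# glass: rim outline per Y in rows? base
p=(abs(H-.014)<.004)&reg;print("base Y",np.percentile(Y[p&(X<x0-.15)],[.5,99.5]).round(4),"Xmin",np.percentile(X[p],.5)-x0)
gl=(H>.09)&(H<.106)&reg&(X<x0-.05);print(gl.sum())
n,lab,st,_=cv2.connectedComponentsWithStats(gl.astype(np.uint8))
for i in range(1,n):
    if st[i,4]>20:
        q=np.stack([X[lab==i],Y[lab==i]],1).astype(np.float32)*1000;print(len(q),cv2.minEnclosingCircle(q))
E
```

```text
front [0.5277 0.5276 0.5277 0.5277 0.5132]
rail Y [-0.3207 -0.3172 -0.0477 -0.0468]
beam Y [-0.3145 -0.3138 -0.0207 -0.0197]
strap 1182 -0.0462 [-0.0545 -0.0423 -0.0298] tab [-0.0516 -0.0424 -0.0321]
-0.03 0.1826 -0.0427
-0.015 0.1795 -0.0427
0 0.1784 -0.0423
0.015 0.177 -0.0423
0.03 0.1758 -0.0418Traceback (most recent call last):
  File "<stdin>", line 15, in <module>
    return _quantile_unchecked(
        a, q, axis, out, overwrite_input, method, keepdims, weights)
    return _ureduce(a,
                    func=_quantile_ureduce_func,
    ...<5 lines>...
                    overwrite_input=overwrite_input,
                    method=method)
    r = func(a, **kwargs)
    result = _quantile(arr,
                       quantiles=q,
    ...<2 lines>...
                       out=out,
                       weights=wgt)
    slices_having_nans = np.isnan(arr[-1, ...])
                                  ~~~^^^^^^^^^
IndexError: index -1 is out of bounds for axis 0 with size 0
```

```bash
cat > bar.py <<'E'
from heads import *
YAW=.1135;RZ=R.from_euler('z',YAW).as_matrix()
ORG=RZ@np.array([.5277,-.1823,0])
def B(x,y,z): return ORG+RZ@np.array([x,y,z])/1000   # bar mm -> world
GO=ctrl.grip_point_offset
DN=np.array([0,0,-GO])
def arc(a,b,n,v=.12):
    for t in np.linspace(a,b,n+1)[1:]:
        ctrl.move_l(B(64-98*np.cos(t)-np.sin(t),140,169+98*np.sin(t)+np.cos(t))+DN,v)
        F=np.linalg.norm(ctrl.current_force())
        if F>60: print("force",t,F)
E
python3 - <<'E'
from bar import *
print(ORG)
p=B(-34.5,140,178)+DN
effector.gripper_to(.55)
ctrl.move_to(p+[0,0,.09],ori(YAW)); 
print("c",ctrl.move_l(p,.1,contact_N=8))
effector.gripper_to(0);print(ctrl.current_gripper_width(),ctrl.current_grasp_force())
arc(.09,1.75,9)
print(ctrl.current_gripper_width(),ctrl.current_force())
effector.gripper_to(.55);ctrl.move_l(ctrl.current_position()+[0,0,.08],.2)
ctrl.move_to(B(-110,250,380),ori(YAW))
f=snap("k1");print(ctrl.current_t())
for h in heads(f): print(h)
E
```

```text
[ 0.54495132 -0.1213616   0.        ]
c False
0.21959751992321105 58.95121872425079
0.21213768202659067 [-3.08437499  6.2717429   5.95180151]
10.0417
{'o': array([0.4783, 0.1896]), 'yaw': 0.065, 'L': 0.109, 'r': 30.4, 'knob': 0.15, 'ks': array([11., 43.]), 'ztop': 0.101}
{'o': array([0.4711, 0.3055]), 'yaw': 0.118, 'L': 0.1092, 'r': 30.6, 'knob': 0.03, 'ks': array([43., 12.]), 'ztop': 0.1}
{'o': array([0.5267, 0.4261]), 'yaw': -0.007, 'L': 0.1082, 'r': 31.0, 'knob': 0.14, 'ks': array([13., 43.]), 'ztop': 0.1}
```

View pics/k1.png

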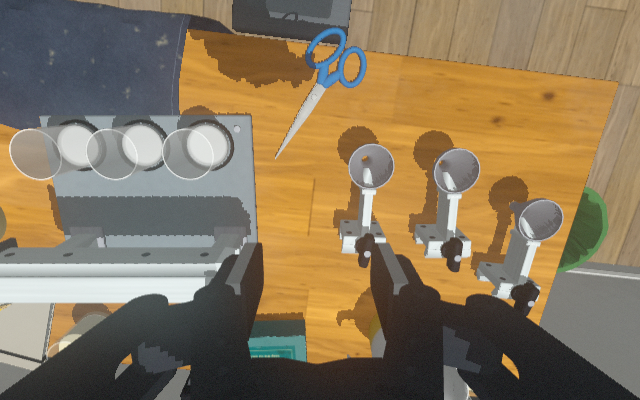

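```bash
cat > ops.py <<'E'
from bar import *
def look():
    return heads(grab_frame("wrist"))
def headmask(f,o):
    c=cloud(f);return (c[...,2]>.03)&(c[...,2]<.11)&(np.hypot(c[...,0]-o[0],c[...,1]-o[1])<.1)
def pick(h):
    ex=np.array([np.cos(h["yaw"]),np.sin(h["yaw"])])
    p=np.append(h["o"]+.006*ex,.052-GO)
    effector.gripper_to(.75)
    ctrl.move_to(p+[0,0,.1],ori(h["yaw"]));c=ctrl.move_l(p,.12,contact_N=12)
    effector.gripper_to(0)
    z0=ctrl.current_position()[2]
    f=grab_frame("wrist");m=headmask(f,h["o"]);za=f["z_map"]
    ctrl.move_l(ctrl.current_position()+[0,0,.125],.2)
    ctrl.move_to(B(-46,225,132)+[0,0,z0],ori(YAW))
    zb=grab_frame("wrist")["z_map"];d=(zb-za)[m]
    print("pick",c,"w",ctrl.current_gripper_width(),"F",ctrl.current_grasp_force(),"z0",z0,"dz med",np.median(d),"same",(abs(d)<.006).mean(),m.sum(),"t",ctrl.current_t())
    return z0
def insert(z0,y):
    g=lambda yy,zz: B(-46,yy,zz)+[0,0,z0]
    ctrl.move_l(g(225,106),.12)
    a=ctrl.move_l(g(150,106),.06,contact_N=12);print("lead-in contact",a,ctrl.current_force(),ctrl.current_grasp_force())
    if a: return False
    b=ctrl.move_l(g(y,106),.1,contact_N=18);print("slide contact",b,((ctrl.current_position()-ORG)@RZ)[1],ctrl.current_force(),"F",ctrl.current_grasp_force(),"w",ctrl.current_gripper_width(),ctrl.current_t())
    return not b
def release():
    effector.gripper_to(.4);ctrl.move_l(ctrl.current_position()+[0,0,.11],.2)
def knob(y,k0):
    p=B(-2,y,194)+DN
    ctrl.move_to(p+[0,0,.05],ori(YAW-k0));print("c",ctrl.move_l(p,.1,contact_N=10))
    effector.gripper_to(0);q=np.array(ctrl.current_q());q0=q[5];w=ctrl.current_gripper_width()
    for t in np.linspace(k0,1.43,5)[1:]:
        q[5]=q0+t-k0;ctrl.goto_joints(q)
    print("knob w",w,ctrl.current_gripper_width(),"torque",ctrl.current_torque(),"F",ctrl.current_force(),"t",ctrl.current_t())
    effector.gripper_to(.45);ctrl.move_l(p+[0,0,.1],.2)
E
python3 - <<'E'
from ops import *
h=look()[0];print(h)
z0=pick(h)
snap("held")
E
```

```text
{'o': array([0.4782, 0.1896]), 'yaw': 0.063, 'L': 0.1094, 'r': 30.4, 'knob': 0.17, 'ks': array([12., 42.]), 'ztop': 0.101}
pick False w 0.12864475335467238 F 59.58545207977295 z0 0.033602590831940726 dz med 4.58844e-05 same 0.972638759503561 66554 t 14.2917
```

View pics/held.png

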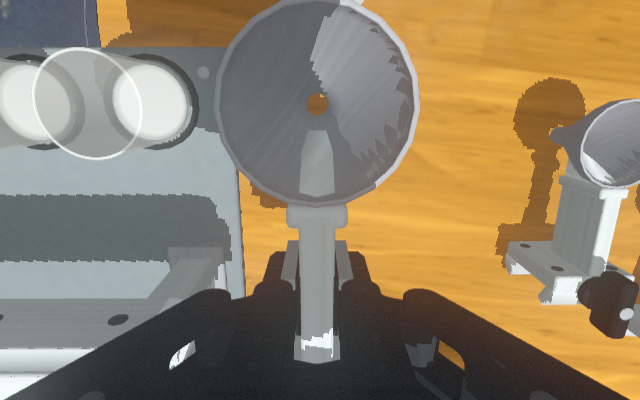

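```bash
python3 - <<'E'
from ops import *
f=dict(np.load("held.npz"))
print("glass2 bar mm",((ray(f,88,103,.1)-ORG)@RZ*1000).round(1),"spout",((ray(f,318,103,.14)-ORG)@RZ*1000).round(1))
ok=insert(.0336,-92)
snap("ins1")
if ok:
    release();knob(-92,.16)
    ctrl.move_to(B(-110,150,380),ori(YAW));snap("after1")
    print(look())
E
```

```text
glass2 bar mm [-113.1   93.9  100. ] spout [-113.5  225.3  140. ]
lead-in contact False [-1.6184251  -1.32378478 -4.56621821] 59.611226320266724
slide contact False -0.09168905572288347 [ 0.12081658 -0.26449247 -5.1664329 ] F 59.61721122264862 w 0.13264278266096768 18.675
c False
knob w 0.25718595642696906 0.2634152387678995 torque [0.17311088 0.87133759 0.49530329] F [-3.86111695  0.62740698 14.85778275] t 22.6167
[{'o': array([0.4708, 0.3052]), 'yaw': 0.12, 'L': 0.1096, 'r': 30.8, 'knob': 0.04, 'ks': array([43., 13.]), 'ztop': 0.1}, {'o': array([0.527 , 0.4258]), 'yaw': -0.01, 'L': 0.1089, 'r': 31.3, 'knob': 0.14, 'ks': array([13., 43.]), 'ztop': 0.1}]
```

```bash
python3 - <<'E'
from geo import *
a=cv2.imread("pics/after1.png");cv2.imwrite("pics/a1c.png",cv2.resize(a[60:330,0:320],None,fx=2,fy=2))
E
```

```text
(no output)
```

View pics/a1c.png

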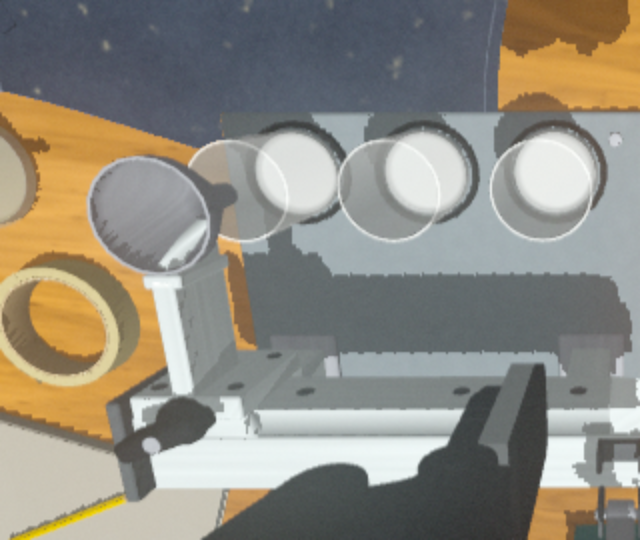

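```bash
cat >> ops.py <<'E'
def check(f,y):
    """knob angle and hopper centre (bar mm) of a head on the rail at y"""
    P=(cloud(f)-ORG)@RZ*1000;P=P.reshape(-1,3)
    k=P[(P[:,2]>194)&(P[:,2]<212)&(abs(P[:,0])<30)&(abs(P[:,1]-y)<40)]
    r=cv2.minAreaRect(k[:,:2].astype(np.float32));b=cv2.boxPoints(r);e=b[1]-b[0] if np.linalg.norm(b[1]-b[0])>np.linalg.norm(b[2]-b[1]) else b[2]-b[1]
    hp=P[(P[:,2]>167)&(P[:,2]<185)&(P[:,0]<-78)&(P[:,0]>-160)&(abs(P[:,1]-y)<45)]
    print("knob ctr",np.round(r[0],1),"size",np.round(r[1],1),"angle",-np.arctan2(e[1],e[0])%np.pi,"ztop",np.percentile(k[:,2],90),"hopper",cv2.minEnclosingCircle(hp[:,:2].astype(np.float32)),"rimz",np.percentile(hp[:,2],80))
E
python3 - <<'E'
from ops import *
ctrl.move_to(B(-40,-60,400),ori(YAW));f=snap("a2");check(f,-92);print(ctrl.current_t())
cv2.imwrite("pics/a2c.png",cv2.resize(f["pixels"][100:330,180:420,::-1],None,fx=2.2,fy=2.2))
E
```

```text
knob ctr [ -1.7 -92.5] size [12.2 44. ] angle 1.2274232 ztop 207.74326687433307 hopper ((-109.35472106933594, -92.6558609008789), 32.339439392089844) rimz 178.11582195171434
25.7083
```

View pics/a2c.png

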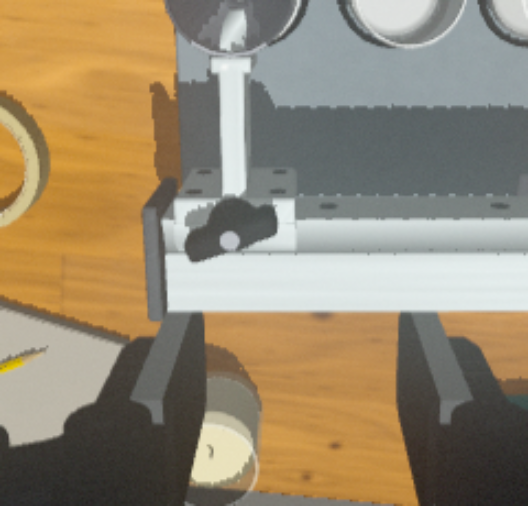

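```bash
sed -i 's/p=B(-2,y,194)+DN/p=B(-2,y,203)+DN/; s/linspace(k0,1.43,5)/linspace(k0,1.46,5)/' ops.py; python3 - <<'E'
from ops import *
knob(-92,1.22)
ctrl.move_to(B(-40,-60,400),ori(YAW));f=grab_frame("wrist");check(f,-92)
ctrl.move_to(B(-110,250,380),ori(YAW));h=look();print(h,ctrl.current_t())
E
```

```text
c False
knob w 0.12041274944535904 0.12714183219430386 torque [0.17934692 0.6223259  1.09950462] F [-3.18580902  0.66963817  3.90922877] t 28.825
knob ctr [ -2.  -92.8] size [12.7 44. ] angle 1.42283 ztop 208.82214539902876 hopper ((-109.28414154052734, -92.804931640625), 32.53122329711914) rimz 178.93809942973832
[{'o': array([0.4709, 0.3054]), 'yaw': 0.122, 'L': 0.1099, 'r': 30.5, 'knob': 0.03, 'ks': array([43., 12.]), 'ztop': 0.1}, {'o': array([0.5261, 0.4263]), 'yaw': -0.008, 'L': 0.1093, 'r': 30.9, 'knob': 0.18, 'ks': array([13., 44.]), 'ztop': 0.1}] 32.4667
```

```bash
cat > cyc.py <<'E'
import sys
from ops import *
y=float(sys.argv[1])
h=look()[0];print(h)
z0=pick(h)
if abs(ctrl.current_gripper_width()-.13)>.02 : sys.exit("grip?")
snap("held%d"%y)
if not insert(z0,y): snap("stuck%d"%y);sys.exit("stuck")
release();knob(y,h["knob"])
ctrl.move_to(B(-40,y+30,400),ori(YAW));f=snap("chk%d"%y)
for yy in(-92,0,92):
    if yy<=y: check(f,yy)
ctrl.move_to(B(-110,250,380),ori(YAW));print(look(),ctrl.current_t())
E
python3 cyc.py 0
```

```text
{'o': array([0.471 , 0.3054]), 'yaw': 0.12, 'L': 0.1098, 'r': 30.6, 'knob': 0.04, 'ks': array([43., 11.]), 'ztop': 0.1}
pick False w 0.13358236555224248 F 59.657063484191895 z0 0.033618239196171136 dz med 5.9321523e-05 same 0.9492905668129062 68153 t 37.325
lead-in contact False [-2.27692939 -1.54333383 -6.12187912] 59.65226948261261
slide contact False 0.0004707118764951095 [ 0.4982726  -0.6092541  -5.25910215] F 59.72567439079285 w 0.13100239738224162 40.7917
c False
knob w 0.12081759683433581 0.12316793422428596 torque [0.29933473 1.02995537 1.06742455] F [-3.25138695  0.99285944 15.30502666] t 44.8583
knob ctr [ -1.9 -92.1] size [12.5 43. ] angle 1.4001613 ztop 208.84304265480543 hopper ((-109.31956481933594, -92.85539245605469), 32.590023040771484) rimz 178.9897009744441
knob ctr [-1.8 -0.1] size [12.4 43.6] angle 1.1113856 ztop 207.21013519886642 hopper ((-109.5241928100586, -0.23956823348999023), 32.25361251831055) rimz 177.63670734225624
[{'o': array([0.5266, 0.4258]), 'yaw': -0.009, 'L': 0.1088, 'r': 31.2, 'knob': 0.19, 'ks': array([13., 43.]), 'ztop': 0.1}] 48.2083
```

```bash
python3 - <<'E'
from ops import *
knob(0,1.11)
ctrl.move_to(B(-40,30,400),ori(YAW));check(grab_frame("wrist"),0)
ctrl.move_to(B(-110,250,380),ori(YAW))
E
python3 cyc.py 92
```

```text
c False
knob w 0.12317645344469895 0.12542437325178768 torque [0.24815307 0.79728163 0.93674934] F [-2.62393994  0.77844498  7.92209466] t 51.3917
knob ctr [-2.  -0.7] size [12.3 43.9] angle 1.3923073 ztop 208.7120543827124 hopper ((-109.5342788696289, -0.3182535469532013), 32.61354064941406) rimz 178.76213101002898
{'o': array([0.526, 0.426]), 'yaw': -0.009, 'L': 0.109, 'r': 31.2, 'knob': 0.18, 'ks': array([14., 43.]), 'ztop': 0.1}
pick False w 0.13564034028860159 F 59.69146370887756 z0 0.033685234848905746 dz med 4.1872263e-06 same 0.995025795025795 64935 t 60.2917
lead-in contact False [ 0.3356692  -0.26293548 -5.03415577] 59.68472599983215
slide contact False 0.09227034868493167 [ 0.3157807   0.52650282 -4.13005924] F 59.70482110977173 w 0.13052264040436184 62.8417
c False
knob w 0.12569518144398412 0.12222288873067785 torque [-0.2005213   1.88134929  0.87122986] F [-6.79171137 -0.96282014 25.14303813] t 66.8167
knob ctr [ -2.1 -92. ] size [12.2 43.6] angle 1.3946326 ztop 209.03480891953794 hopper ((-109.34407043457031, -92.015380859375), 32.660579681396484) rimz 178.9148780657945
knob ctr [-2.  -0.1] size [12.4 43.3] angle 1.3939883 ztop 208.90978043672857 hopper ((-109.27204895019531, -0.6431679725646973), 32.696659088134766) rimz 178.74234898468416
knob ctr [-2.1 92.5] size [12.2 43.6] angle 1.2806379 ztop 208.08171544312955 hopper ((-109.42064666748047, 91.73004150390625), 32.454811096191406) rimz 178.3925721977914
[] 69.8667
```

```bash
python3 - <<'E'
from ops import *
knob(92,1.27)
ctrl.move_to(B(-40,122,400),ori(YAW));f=grab_frame("wrist");check(f,92)
P=(cloud(f)-ORG)@RZ*1000
t=1.75;p=B(64-98*np.cos(t)-np.sin(t),140,169+98*np.sin(t)+np.cos(t))+DN
effector.gripper_to(.55);ctrl.move_to(p+[0,0,.09],ori(YAW))
print("c",ctrl.move_l(p,.1,contact_N=8))
effector.gripper_to(0);w=ctrl.current_gripper_width();print("w",w)
if abs(w-.21)<.04:
    arc(1.75,.0,9);print(ctrl.current_gripper_width(),ctrl.current_force())
    effector.gripper_to(.55);ctrl.move_l(ctrl.current_position()+[0,0,.06],.2)
    effector.gripper_to(0)
    ctrl.move_l(B(-34,140,190),.1);print("press",ctrl.move_l(B(-34,140,169),.04,contact_N=12),(ctrl.current_position()-ORG)@RZ,ctrl.current_force())
    ctrl.move_l(B(-34,140,300),.2)
    ctrl.move_to(B(-90,60,440),ori(YAW));f=snap("end")
    for y in(-92,0,92):check(f,y)
    P=((cloud(f)-ORG)@RZ*1000).reshape(-1,3)
    for d in(-36,-26,-10,0,15,30):
        q=P[(abs(P[:,0]-d)<4)&(abs(P[:,1]-140)<7)&(P[:,2]>150)];print(d,len(q),np.median(q[:,2]) if len(q) else None)
print(ctrl.current_t())
E
```

```text
c False
knob w 0.12645380475621662 0.12540732870466204 torque [-0.48753878  0.46523826  1.14353704] F [-1.95173474 -2.98404842  4.25733599] t 72.8167
knob ctr [-2.1 91.5] size [12.4 44.1] angle 1.3926632 ztop 208.50145760240474 hopper ((-109.45664978027344, 90.71341705322266), 32.58247375488281) rimz 178.6218528055043
c False
w 0.2138201334674234
0.21153418739227314 [-5.40383137  6.97278994 13.97799677]
press True [-0.03371133  0.13989373  0.17368055] [-4.08147037  0.27200964 13.83976055]
knob ctr [ -2.4 -92.2] size [11.9 43.6] angle 1.3937479 ztop 208.94672276460412 hopper ((-109.3004150390625, -91.87763977050781), 32.63142395019531) rimz 178.88805951784857
knob ctr [-2.6 -0.5] size [12.8 43.3] angle 1.4332184 ztop 208.81375104632437 hopper ((-109.60911560058594, -0.37004202604293823), 32.406097412109375) rimz 178.82037764091373
knob ctr [-2.6 91.3] size [11.7 44. ] angle 1.3845195 ztop 208.4068175682536 hopper ((-109.43612670898438, 91.27253723144531), 32.504093170166016) rimz 178.48695518723082
-36 74 174.83072736759655
-26 70 174.57467452685358
-10 74 172.69454050935926
0 77 172.9806344222451
15 74 172.60752221191302
30 61 172.75247640670705
83.95
```

```bash
python3 -c "
from plant import ctrl
print(ctrl.finish_job())"
```

```text
the job is handed in; nothing more can be done
None
```

I handed the job in at about 84 s: all three heads are on the rail with their spouts within about 4 mm of their glass centres, the knobs read about 1.4 rad, the keeper is shut in its catch, and the jug, tin and tape were not touched; the hand-in call returned no verdict.

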